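# Topple an insole carton and press its end seal

### The arm

A 7-joint arm with a two-finger parallel gripper is mounted at the origin on the work surface. World frame = base frame: x ahead of the robot, y to its left, z up, the work surface at z = 0. Lengths are in m, angles in rad, forces in N, time in s.
With the tool pointing down it reaches from about 0.425 to 0.875 m from the base axis. Payload 9.9 kg.
Tool frame: the origin (TCP) lies at the very end of the fingers, on their centre line; the grasp point (between the pads) lies r.tcp_to_grasp behind it (r.tcp_to_grasp is the distance from the TCP to the grasp point, in m); x points along the fingers, y is the direction in which the jaws open and shut, and the axes are right-handed (so a half turn about x gives the same grasp; the last joint's range is limited). The gripper opens to 85 mm and grips with 20 to 120 N. Pads are 22 mm wide; open, the fingers measure 114 mm over their backs; the gripper's body (76 mm by 85 mm) begins 54 mm behind the grasp point. The pads swing forward as they close: fully open they stand 13 mm farther back than shut.
Start: joints at [-1.324, 0.576, 0.025, 1.437, -0.015, 1.129, -0.057], TCP at [0.219, 0.638, 0.231] pointing down, gripper open.
Joint ranges: [-2.76, 2.76], [-0.34, 2.15], [-1.52, 1.57], [0.19, 2.46], [-1.09, 4.23], [0.17, 1.99], [-2.82, 2.82]. Speed limits (rad/s): [2.22, 2.22, 3.01, 3.01, 3.14, 3.14, 3.14].

### API

Orientations are given as a rotation vector (axis times angle).
In Python, from plant import sensors, snapshot, ticket, r gives the robot as it stands. The module is installed in compiled form; this text tells all that it offers.
- The arm moves only by the tool jog_arm, never from a script. Its argument "increments" is a list of rows, each a list of 7 numbers: the turn, a rotation vector about the tool's x, y, z in degrees, then the shift along the tool's x, y, z in cm, then the opening in per cent of the stroke, from 0 (shut) to 100 (fully open). A call has 1 to 10 rows; each row is the pose to reach, as a shift and turn from the pose commanded when the call began, along the tool's axes at that moment; what a row does not reach only later rows make up. A row lasts 1/12 s, in which the tool goes at most 41.7 mm and 7.16 degrees, less where a joint would pass 70% of its speed; a pose out of reach is approached as far as the arm can. A call with a gripper value outside its range is refused whole. The fingers move at their own pace and stop on an object; "newtons" is the grip in N (left out, the last holds). Time passes only in rows, so rows that repeat a pose let the fingers close. It gives the time, the measured TCP pose, the force and the opening at its end, in the units of the state.
- sensors.get_state(): the state, without advancing time (a new reading comes with each control period).
- snapshot(name): name is "scene" or "top" or "wrist"; returns a dict with "pixels" (400x640x3 uint8, red, green, blue), "intrinsics" (3x3 intrinsics, pixels), "R" (3x3) and "t" (3): a world point X has camera coordinates R X + t. Camera axes: x right, y down, z forward; pixel columns grow to the right and rows downward; lengths in m; the calibration is good to about 2 mm. The wrist camera is an equidistant fisheye: a pixel r from the principal point sees the ray r / f radians off the axis. A picture is of the moment at which its call begins. There is no depth.
- ticket.hand_in(): hands the job in, once; it reports no verdict.
The state is a dict: "t": time; "q": joint angles; "qvel": joint speeds; "tau": joint torques, N m; "ee_pos": TCP position; "tcp_rot": TCP orientation; "wrist_force": force on the tool from outside, world axes, zero at the start; "wrist_torque": the same for the moment, N m; "opening": finger opening in m.
Only numpy, scipy, OpenCV 4.12 (cv2) and the standard library are available. Lean on these libraries where they do the work, as an engineer would, in place of code of your own. Each camera call takes 0.05 s, during which the arm holds its last target. There are 200 camera calls.

### The job

Tip the tall cardboard carton over by pushing it gently high up, so that it falls flat on the packing board with its blue lid end towards the green seal press. Then slide it straight along the board until its lid end is square on the red sprung pad, and press it against the pad steadily, with about 10 N on the pad and never more than 20 N, for two seconds. Let go and leave it lying there by the pad, without disturbing the flask and the jar beside the board.

Things in the scene. Friction and masses are not known exactly. Their poses are not given: they have to be found in the camera images.
- board: plywood packing board fixed to the table, 570 x 170 mm, 12 mm thick, with a grey square where the carton stands at one end and the seal press at the other. Origin: on its underside, on its middle line, 250 mm from the grey end; x runs along its length towards the seal press, z up.
- carton: the cardboard carton with a blue lid band, at first standing upright on the grey end of the board; 88 mm (its x) by 110 mm (its y) by 230 mm tall (its z), about 0.6 kg, evenly packed; too thick to be grasped. Origin: centre of the end it first stands on; its z points to the blue lid end, its x towards the seal press, nearly along the board (within 0.06 rad and 12 mm).
- carton_mid (a point): centre of the carton, half-way up (115 mm from either end); axes as the carton's. Pushed high up with a few N, the carton tips about its far bottom edge; it is past its balance when tipped about 0.37 rad.
- carton_end (a point): centre of the carton's blue lid end; axes as the carton's. Sliding the carton on the board takes some 2 to 5 N, depending on its mass and friction, which vary.
- sealer: green seal press fixed on the board's far end. Origin: centre of its underside, on the board's top; x points away from the carton (the way to push), z up. Its red pad, 75 x 60 mm, 45 mm above the board, faces -x; a thumbscrew sets its face at x = -0.090 to -0.106, where is not measured: find it by feel. The pad yields 1 mm for every 3 N from first touch, 12 mm at most.
- flask_center (a point): bystander: steel flask, 66 mm in diameter, 190 mm tall; its centre.
- jar_center (a point): bystander: glass jar with yellow lid, 72 mm in diameter, 120 mm tall; its centre.

How it is judged:
By the outcome, as a careful person would: the job done as asked, in the order asked, and still so for the second after the job is handed in, with the robot touching nothing.
It also fails if it takes over 67 s, if anything falls off the work surface, if the arm or the gripper's body presses on something with over 40 N, if the wrist force passes 120 N, or if a joint passes its speed limit or range.

## Working session

There is one attempt and no reset: what is moved stays moved. The work goes in short steps, Python scripts to look and compute and a tool call to move; the robot and the scene stay as the last step left them, time stands still between calls to the robot, and variables do not carry over. Pictures are saved under pics/ and viewed, about 8 in all and at most 12, crops included, and the job is handed in when it is done.

Besides the shell and the picture viewer there is one more tool, called as name(argument=value, ...), one argument or row to a line, values as JSON. jog_arm: Moves the arm, as the interface text tells. Its arguments: {"type":"object","properties":{"increments":{"type":"array"},"newtons":{"type":"number"}},"required":["increments"]}

```bash
mkdir -p pics; ls; python3 - <<'E'
from plant import sensors, snapshot, ticket, r
import cv2, numpy as np
s=sensors.get_state(); print({k:np.round(v,3) for k,v in s.items()}, r.tcp_to_grasp)
for n in ("scene","top"):
    d=snapshot(n); cv2.imwrite(f"pics/{n}0.png",d["pixels"][:,:,::-1]); np.savez(f"{n}0.npz",**d)
    print(n,d["intrinsics"].round(1).tolist(),d["R"].round(3).tolist(),d["t"].round(3).tolist())
E
```

```text
pics
{'t': np.float64(0.0), 'q': array([-1.324,  0.577,  0.025,  1.438, -0.015,  1.129, -0.057]), 'qvel': array([-0.001, -0.   , -0.001,  0.001,  0.001, -0.002, -0.   ]), 'tau': array([-1.0000e-03, -7.6575e+01,  2.2500e+00, -2.8596e+01,  1.5000e-02,
        1.3000e-02, -0.0000e+00]), 'ee_pos': array([0.219, 0.638, 0.23 ]), 'tcp_rot': array([ 0.258,  1.555, -0.261]), 'wrist_force': array([ 0.901, -0.729, -0.692]), 'wrist_torque': array([-0.018, -0.006,  0.008]), 'opening': np.float64(0.085)} 0.0187
scene [[362.0, 0.0, 327.2], [0.0, 362.0, 203.5], [0.0, 0.0, 1.0]] [[-0.086, 0.996, -0.015], [0.835, 0.064, -0.547], [-0.544, -0.06, -0.837]] [0.088, -0.414, 1.14]
top [[476.1, 0.0, 321.6], [0.0, 476.1, 199.4], [0.0, 0.0, 1.0]] [[0.01, -1.0, 0.021], [-0.984, -0.013, -0.178], [0.179, -0.019, -0.984]] [-0.026, 0.628, 0.966]
```

View pics/scene0.png

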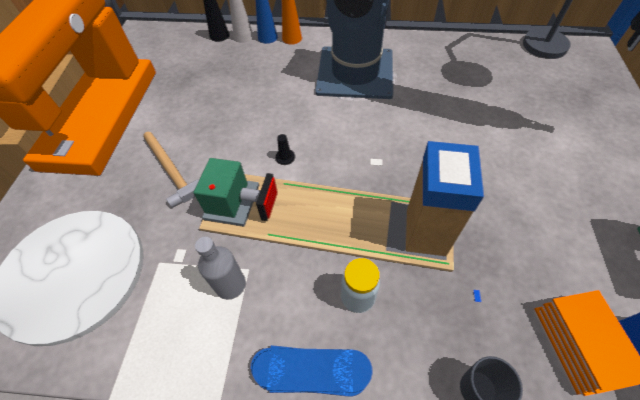

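View pics/top0.png

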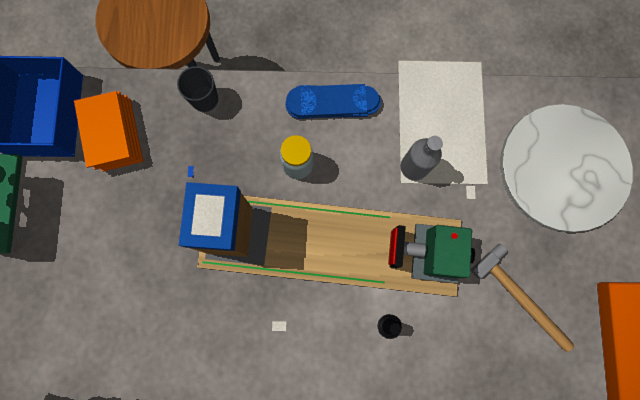

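```bash
cat > h.py <<'E'
import numpy as np, cv2
from scipy.spatial.transform import Rotation as Ro
def ray(d,uv,z):
    K,R,t=d["intrinsics"],d["R"],d["t"]; out=[]
    for u in np.atleast_2d(uv):
        v=R.T@np.linalg.solve(K,[u[0],u[1],1]); c=-R.T@t; out.append(c+v*(z-c[2])/v[2])
    return np.array(out)
def proj(d,X):
    X=np.atleast_2d(X)@d["R"].T+d["t"]; p=X@d["intrinsics"].T; return p[:,:2]/p[:,2:]
def ld(n): return dict(np.load(n+".npz"))
E
python3 - <<'E'
from h import *
d=ld("top0"); im=d["pixels"][:,:,::-1]
c=im[165:310,165:485]; cv2.imwrite("pics/c1.png",cv2.resize(c,None,fx=2.5,fy=2.5,interpolation=cv2.INTER_CUBIC))
E
```

```text
(no output)
```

View pics/c1.png

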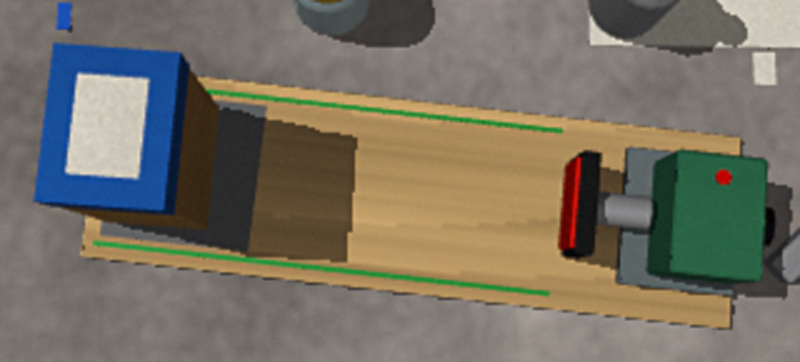

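```bash
python3 - <<'E'
from h import *
d=ld("top0"); s=ld("scene0")
f=lambda p:np.array(p)/2.5+[164.7,164.7]
T=ray(d,f([(55,43),(184,54),(167,212),(36,202)]),.242)
print("carton top",T.round(4).tolist(),"c",T.mean(0).round(4), [np.linalg.norm(T[i]-T[i-1]).round(4) for i in range(4)])
e=(T[1]-T[0]+T[2]-T[3]); e2=(T[0]-T[3]+T[1]-T[2]); print("yaw x",np.degrees(np.arctan2(e[1],e[0])),"yaw from y",np.degrees(np.arctan2(e2[1],e2[0]))-90)
B=ray(d,f([(82,256),(730,328),(741,138)]),.012); print("board",B.round(4).tolist(),np.linalg.norm(B[1]-B[0]),np.linalg.norm(B[2]-B[1]))
ex=B[1]-B[0]; ex/=np.linalg.norm(ex); ey=np.array([-ex[1],ex[0],0])
yy=B[2]-B[1]; print("yaw",np.degrees(np.arctan2(ex[1],ex[0])),np.degrees(np.arctan2(yy[1],yy[0]))-90)
O=(B[1]+B[2])/2-.32*ex; print("board O",O.round(4))
print("carton in board",(T.mean(0)-O)@ex,(T.mean(0)-O)@ey)
# scene: lid top corners
Ts=ray(s,[(428,144),(478,148),(478,207),(428,203)],.242);print("scene carton top",Ts.round(3).tolist(),Ts.mean(0).round(4))
Bs=ray(s,[(453,269),(201,231)],.012);print("scene board near edge",Bs.round(3).tolist())
# pad in top: front face top edge 
P=ray(d,f([(566,155),(583,152),(561,248),(578,250)]),.012+.06);print("pad", [(((p-O)@ex).round(4),((p-O)@ey).round(4)) for p in P])
# jar/flask
hsv=cv2.cvtColor(d["pixels"],cv2.COLOR_RGB2HSV); m=cv2.inRange(hsv,(22,150,120),(32,255,255));n,l,st,c=cv2.connectedComponentsWithStats(m);i=1+st[1:,4].argmax();print("jar",ray(d,c[i],.12),st[i])
F=ray(d,[435,143],.19);print("flask",F)
for p in (ray(d,c[i],.12)[0],F[0]): print("in board",(p-O)@ex,(p-O)@ey)
E
```

```text
carton top [[0.623, 0.2215, 0.242], [0.6164, 0.131, 0.242], [0.5057, 0.1381, 0.242], [0.5115, 0.2277, 0.242]] c [0.5641 0.1796 0.242 ] [np.float64(0.1116), np.float64(0.0907), np.float64(0.1109), np.float64(0.0898)]
yaw x -93.94941790699107 yaw from y -93.44143468509627
board [[0.4834, 0.2488, 0.012], [0.4272, -0.3159, 0.012], [0.5943, -0.3327, 0.012]] 0.5674148207138854 0.16785086750933684
yaw -95.68395899123433 -95.74402378849507
board O [ 0.5424 -0.0058  0.012 ]
carton in board -0.18664920727221793 0.003224556161038715
scene carton top [[0.516, 0.141, 0.242], [0.52, 0.228, 0.242], [0.645, 0.211, 0.242], [0.644, 0.132, 0.242]] [0.5812 0.1779 0.242 ]
scene board near edge [[0.651, 0.233, 0.012], [0.603, -0.324, 0.012]]
pad [(np.float64(0.1558), np.float64(0.0427)), (np.float64(0.1699), np.float64(0.0469)), (np.float64(0.1581), np.float64(-0.035)), (np.float64(0.1723), np.float64(-0.0351))]
jar [[0.72027632 0.03702303 0.12      ]] [281 135  30  30 711]
flask [[ 0.71701184 -0.23235741  0.19      ]]
in board -0.06025896748248904 0.17271329019282058
in board 0.20812034079086503 0.19614461257356378
```

```bash
cat >> h.py <<'E'
O=np.array([.5424,-.0058,0]); psi=np.radians(-95.7)
ex=np.array([np.cos(psi),np.sin(psi),0]); ey=np.array([-ex[1],ex[0],0])
def bw(x,y,z): return O+x*ex+y*ey+[0,0,z]
def tob(p): q=np.array(p)-O; return np.array([q@ex,q@ey,q[2]])
def goal(s,p,yaw=0):
    """shift (cm, tool axes) and turn (deg) to put TCP at p with tool down, jaws along board y turned by yaw deg"""
    R0=Ro.from_rotvec(s["tcp_rot"]); best=None
    for sg in (1,-1):
        y=sg*(Ro.from_euler('z',yaw,degrees=True).apply(ey)); x=np.array([0,0,-1.]); z=np.cross(x,y)
        D=R0.inv()*Ro.from_matrix(np.c_[x,y,z])
        if best is None or D.magnitude()<best.magnitude(): best=D
    return np.degrees(best.as_rotvec()).round(2),(R0.inv().apply(p-s["ee_pos"])*100).round(2)
E
python3 - <<'E'
from h import *
from plant import sensors
s=sensors.get_state(); print(Ro.from_rotvec(s["tcp_rot"]).as_matrix().round(3)); print(bw(-.29,.003,.204)); print(goal(s,bw(-.29,.003,.204)), tob(s["ee_pos"]))
E
```

```text
[[-0.     0.325  0.946]
 [-0.001  0.946 -0.325]
 [-1.    -0.001  0.   ]]
[0.57418789 0.28246816 0.204     ]
(array([7.675e+01, 6.000e-02, 7.000e-02]), array([  2.69, -22.09,  45.13])) [-0.60852538 -0.38562652  0.2305346 ]
```

jog_arm(
  increments=[
    [7, 0, 0, 0.23, -1.3, 3.7, 100],
    [14, 0, 0, 0.46, -2.6, 7.4, 100],
    [21, 0, 0, 0.69, -3.9, 11.1, 100],
    [28, 0, 0, 0.92, -5.2, 14.8, 100],
    [35, 0, 0, 1.15, -6.5, 18.5, 100],
    [42, 0, 0, 1.38, -7.8, 22.2, 100],
    [49, 0, 0, 1.61, -9.1, 25.9, 100],
    [56, 0, 0, 1.84, -10.4, 29.6, 100],
    [63, 0, 0, 2.07, -11.7, 33.3, 100],
    [70, 0, 0, 2.3, -13.0, 37.0, 100],
  ],
)

```text
t: 0.93
ee_pos: [0.528, 0.3939, 0.208]
tcp_rot: [1.2, 1.215, -1.2]
wrist_force: [-0.1, 1.4, 0.2]
opening: 0.0853
```

```bash
python3 - <<'E'
from h import *
from plant import sensors
s=sensors.get_state(); print(s["q"].round(2),s["t"],s["wrist_force"]); print(goal(s,bw(-.31,.003,.204),yaw=2), tob(s["ee_pos"]))
E
```

```text
[-0.92  0.6   0.36  1.52 -0.23  1.06 -0.49] 0.9333 [-0.06696733  1.36490036  0.23935767]
(array([4.42, 0.01, 0.02]), array([0.4 , 4.7 , 9.21])) [-0.39627974 -0.05401094  0.20799343]
```

jog_arm(
  increments=[
    [2.2, 0, 0, 0.2, 1.6, 3.1, 100],
    [4.4, 0, 0, 0.4, 3.2, 6.2, 100],
    [4.4, 0, 0, 0.4, 4.7, 9.2, 100],
    [4.4, 0, 0, 0.4, 4.7, 9.2, 100],
    [4.4, 0, 0, 0.4, 4.7, 9.2, 100],
    [4.4, 0, 0, 0.4, 4.7, 9.2, 100],
  ],
)

```text
t: 1.43
ee_pos: [0.5752, 0.3047, 0.2039]
tcp_rot: [1.252, 1.182, -1.253]
wrist_force: [-0.4, 0.1, 0.0]
opening: 0.0854
```

```bash
python3 - <<'E'
from h import *
from plant import sensors,snapshot
s=sensors.get_state(); print(s["q"].round(2),s["t"],s["wrist_force"]); print(goal(s,bw(-.23,.003,.204),yaw=2), tob(s["ee_pos"]))
d=snapshot("top"); np.savez("top1.npz",**d); cv2.imwrite("pics/top1.png",cv2.resize(d["pixels"][150:320,80:400,::-1],None,fx=2.5,fy=2.5,interpolation=cv2.INTER_CUBIC))
E
```

```text
[-0.78  0.59  0.38  1.55 -0.24  1.05 -0.4 ] 1.4333 [-0.3805733   0.06982034  0.00980429]
(array([ 0.35, -0.02,  0.06]), array([-0.01, -0.22,  8.22])) [-0.3122047   0.00182674  0.20393756]
```

View pics/top1.png

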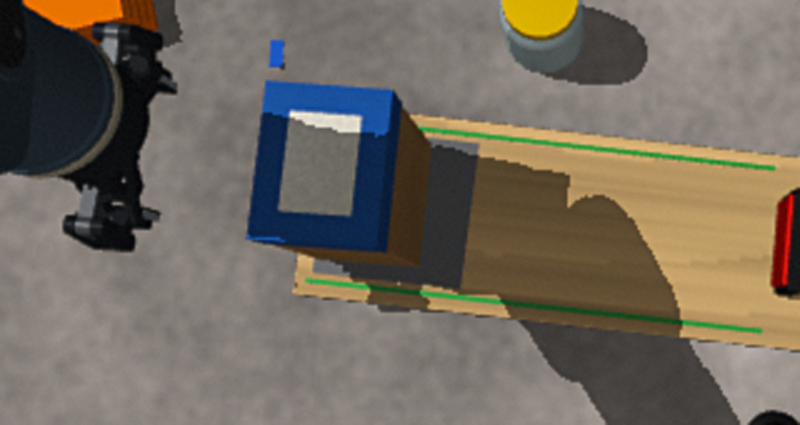

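jog_arm(
  increments=[
    [0, 0, 0, 0, 0, 2.0, 100],
    [0, 0, 0, 0, 0, 4.0, 100],
    [0, 0, 0, 0, 0, 5.5, 100],
    [0, 0, 0, 0, 0, 6.0, 100],
    [0, 0, 0, 0, 0, 6.3, 100],
    [0, 0, 0, 0, 0, 6.6, 100],
    [0, 0, 0, 0, 0, 6.9, 100],
    [0, 0, 0, 0, 0, 7.2, 100],
  ],
)

```text
t: 2.15
ee_pos: [0.5713, 0.2335, 0.2042]
tcp_rot: [1.252, 1.182, -1.251]
wrist_force: [0.2, 2.4, 2.0]
opening: 0.0857
```

jog_arm(
  increments=[
    [0, 0, 0, 0, 0, 0.3, 100],
    [0, 0, 0, 0, 0, 0.6, 100],
    [0, 0, 0, 0, 0, 0.9, 100],
    [0, 0, 0, 0, 0, 1.2, 100],
  ],
)

```text
t: 2.48
ee_pos: [0.5707, 0.2202, 0.2043]
tcp_rot: [1.252, 1.181, -1.252]
wrist_force: [0.0, 1.5, 0.9]
opening: 0.0855
```

jog_arm(
  increments=[
    [0, 0, 0, 0, 0, 0.3, 100],
    [0, 0, 0, 0, 0, 0.6, 100],
    [0, 0, 0, 0, 0, 0.9, 100],
    [0, 0, 0, 0, 0, 1.2, 100],
  ],
)

```text
t: 2.82
ee_pos: [0.57, 0.2079, 0.2043]
tcp_rot: [1.252, 1.181, -1.252]
wrist_force: [-0.3, 0.9, 0.4]
opening: 0.0856
```

jog_arm(
  increments=[
    [0, 0, 0, 0, 0, 0.3, 100],
    [0, 0, 0, 0, 0, 0.6, 100],
    [0, 0, 0, 0, 0, 0.9, 100],
    [0, 0, 0, 0, 0, 1.2, 100],
    [0, 0, 0, 0, 0, 1.5, 100],
    [0, 0, 0, 0, 0, 1.8, 100],
    [0, 0, 0, 0, 0, 2.1, 100],
    [0, 0, 0, 0, 0, 2.4, 100],
  ],
)

```text
t: 3.48
ee_pos: [0.5686, 0.184, 0.2043]
tcp_rot: [1.252, 1.181, -1.252]
wrist_force: [0.5, 0.5, 0.1]
opening: 0.0855
```

```bash
python3 - <<'E'
from h import *
from plant import sensors,snapshot
s=sensors.get_state(); print(s["wrist_force"]); print(tob(s["ee_pos"]))
d=snapshot("scene"); np.savez("sc2.npz",**d); cv2.imwrite("pics/sc2.png",cv2.resize(d["pixels"][80:320,180:520,::-1],None,fx=2,fy=2,interpolation=cv2.INTER_CUBIC))
E
```

```text
[0.53549214 0.47539443 0.09620221]
[-0.19142585  0.0071883   0.20426484]
```

View pics/sc2.png

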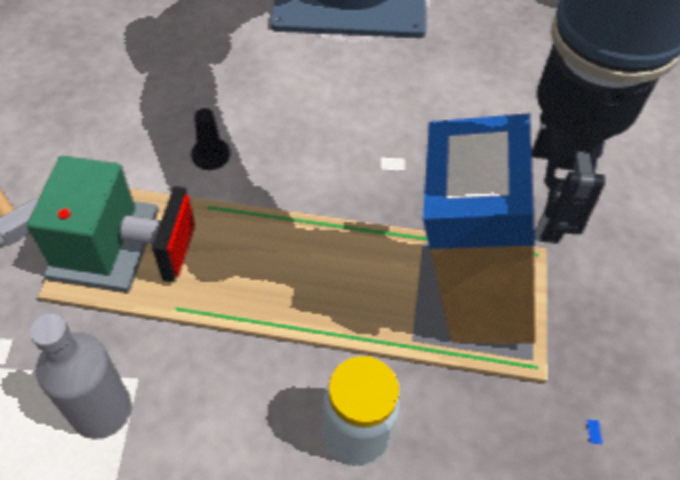

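jog_arm(
  increments=[
    [0, 0, 0, 0, 0, 0.3, 100],
    [0, 0, 0, 0, 0, 0.6, 100],
    [0, 0, 0, 0, 0, 0.9, 100],
    [0, 0, 0, 0, 0, 1.2, 100],
    [0, 0, 0, 0, 0, 1.5, 100],
    [0, 0, 0, 0, 0, 1.8, 100],
    [0, 0, 0, 0, 0, 2.1, 100],
    [0, 0, 0, 0, 0, 2.4, 100],
  ],
)

```text
t: 4.2
ee_pos: [0.5672, 0.16, 0.2043]
tcp_rot: [1.252, 1.181, -1.252]
wrist_force: [0.3, 0.3, 0.1]
opening: 0.0852
```

jog_arm(
  increments=[
    [0, 0, 0, 0, 0, 0.25, 100],
    [0, 0, 0, 0, 0, 0.5, 100],
    [0, 0, 0, 0, 0, 0.75, 100],
    [0, 0, 0, 0, 0, 1.0, 100],
    [0, 0, 0, 0, 0, 1.25, 100],
    [0, 0, 0, 0, 0, 1.5, 100],
    [0, 0, 0, 0, 0, 1.75, 100],
    [0, 0, 0, 0, 0, 2.0, 100],
    [0, 0, 0, 0, 0, 2.0, 100],
    [0, 0, 0, 0, 0, 2.0, 100],
  ],
)

```text
t: 5.03
ee_pos: [0.566, 0.1403, 0.2043]
tcp_rot: [1.252, 1.181, -1.252]
wrist_force: [0.5, 0.6, 0.1]
opening: 0.0853
```

```bash
python3 - <<'E'
from h import *
from plant import sensors,snapshot
s=sensors.get_state(); print(s["wrist_force"]); print(tob(s["ee_pos"]))
a=[]
for n in ("scene","top"):
    d=snapshot(n); np.savez(n+"3.npz",**d); a.append(cv2.resize(d["pixels"][(80 if n=="scene" else 130):320 if n=="scene" else 330,150:490,::-1],(680,300 if n=="scene" else 300)))
cv2.imwrite("pics/s3.png",np.vstack(a))
E
```

```text
[0.5310835  0.60267915 0.12965227]
[-0.1477003   0.00900683  0.20434728]
```

View pics/s3.png

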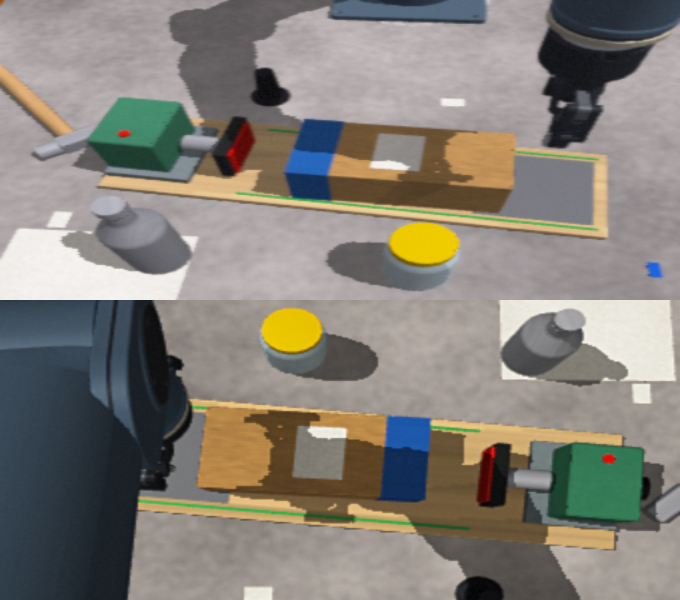

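```bash
cat >> h.py <<'E'
def meas(d):
    """lying carton: blue band on its top face (z=.1), ordered corners in board frame"""
    hsv=cv2.cvtColor(d["pixels"],cv2.COLOR_RGB2HSV); m=cv2.inRange(hsv,(100,130,30),(125,255,255))
    m[:190]=0; m[300:]=0; m[:,:200]=0; m[:,480:]=0
    c=max(cv2.findContours(m,cv2.RETR_EXTERNAL,cv2.CHAIN_APPROX_NONE)[0],key=cv2.contourArea)
    q=cv2.approxPolyDP(cv2.convexHull(c),4,True)[:,0]; 
    return q,np.array([tob(p) for p in ray(d,q,.1)])
E
python3 - <<'E'
from h import *
d=ld("top3"); q,b=meas(d); print(q.tolist(),b.round(4).tolist())
print("rear",[tob(p).round(4).tolist() for p in ray(d,[(251.5,200.7),(249,254)],.1)])
# pad, red mask
hsv=cv2.cvtColor(d["pixels"],cv2.COLOR_RGB2HSV); m=cv2.inRange(hsv,(0,150,60),(8,255,255))|cv2.inRange(hsv,(172,150,60),(180,255,255)); m[:,:380]=0;m[:,415:]=0
ys,xs=np.nonzero(m); print(xs.min(),xs.max(),ys.min(),ys.max())
q=cv2.boxPoints(cv2.minAreaRect(np.c_[xs,ys].astype(np.float32))); print(q, [tob(p).round(3).tolist() for p in ray(d,q,.087)],[tob(p).round(3).tolist() for p in ray(d,q,.027)])
g=cv2.inRange(hsv,(55,80,30),(90,255,255)); g[:,:400]=0; g[:210]=0; g[300:]=0; g[:,500:]=0
ys,xs=np.nonzero(g); q=cv2.boxPoints(cv2.minAreaRect(np.c_[xs,ys].astype(np.float32))); print("green",[tob(p).round(3).tolist() for p in ray(d,q,.10)])
E
```

```text
[[364, 209], [361, 262], [339, 262], [344, 208]] [[0.0931, 0.0691, 0.1], [0.0971, -0.0391, 0.1], [0.0531, -0.0439, 0.1], [0.052, 0.0665, 0.1]]
rear [[-0.1379, 0.0603, 0.1], [-0.1282, -0.048, 0.1]]
388 397 227 264
[[387.32822 263.82706]
 [391.18942 226.50237]
 [397.7059  227.17648]
 [393.8447  264.50116]] [[0.152, -0.036, 0.087], [0.154, 0.041, 0.087], [0.167, 0.041, 0.087], [0.166, -0.036, 0.087]] [[0.161, -0.032, 0.027], [0.163, 0.05, 0.027], [0.177, 0.05, 0.027], [0.176, -0.032, 0.027]]
green [[0.223, -0.052, 0.1], [0.224, 0.053, 0.1], [0.319, 0.056, 0.1], [0.317, -0.048, 0.1]]
```

```bash
python3 - <<'E'
from h import *
from plant import sensors
s=sensors.get_state(); print(goal(s,bw(-.20,.008,.045),yaw=0))
E
```

```text
(array([ 2.35, -0.01, -0.  ]), array([15.93,  0.11, -5.2 ]))
```

jog_arm(
  increments=[
    [0, 0, 0, 0, 0, -2.6, 100],
    [2.3, 0, 0, 0, 0.1, -5.2, 100],
    [2.3, 0, 0, 3.5, 0.1, -5.2, 100],
    [2.3, 0, 0, 7, 0.1, -5.2, 100],
    [2.3, 0, 0, 10.5, 0.1, -5.2, 100],
    [2.3, 0, 0, 13.5, 0.1, -5.2, 100],
    [2.3, 0, 0, 15.9, 0.1, -5.2, 100],
    [2.3, 0, 0, 15.9, 0.1, -5.2, 100],
    [2.3, 0, 0, 15.9, 0.1, -5.2, 100],
    [2.3, 0, 0, 15.9, 0.1, -5.2, 100],
  ],
)

```text
t: 5.97
ee_pos: [0.571, 0.1925, 0.0466]
tcp_rot: [1.283, 1.16, -1.28]
wrist_force: [0.4, 0.7, 0.1]
opening: 0.0854
```

jog_arm(
  increments=[
    [0, 0, 0, 0, 0, 1.0, 100],
    [0, 0, 0, 0, 0, 2.0, 100],
    [0, 0, 0, 0, 0, 3.0, 100],
    [0, 0, 0, 0, 0, 3.6, 100],
    [0, 0, 0, 0, 0, 4.0, 100],
    [0, 0, 0, 0, 0, 4.3, 100],
    [0, 0, 0, 0, 0, 4.6, 100],
  ],
)

```text
t: 6.55
ee_pos: [0.5656, 0.1462, 0.0454]
tcp_rot: [1.282, 1.161, -1.281]
wrist_force: [0.2, -0.2, 0.7]
opening: 0.0854
```

jog_arm(
  increments=[
    [0, 0, 0, 0, 0, 0.3, 100],
    [0, 0, 0, 0, 0, 0.6, 100],
    [0, 0, 0, 0, 0, 0.9, 100],
    [0, 0, 0, 0, 0, 1.2, 100],
    [0, 0, 0, 0, 0, 1.5, 100],
    [0, 0, 0, 0, 0, 1.8, 100],
  ],
)

```text
t: 7.05
ee_pos: [0.5638, 0.1288, 0.0453]
tcp_rot: [1.281, 1.161, -1.281]
wrist_force: [0.4, 1.7, -0.5]
opening: 0.0856
```

```bash
python3 - <<'E'
from h import *
from plant import sensors,snapshot
s=sensors.get_state(); f=s["wrist_force"]; print("F",f@ex,f@ey,f[2]); print(tob(s["ee_pos"]), goal(s,bw(-.1,.0,.045)))
d=snapshot("top"); np.savez("top4.npz",**d); q,b=meas(d); print(q.tolist(),b.round(4).tolist())
E
```

```text
F -1.7383832111679178 0.2562166491593202 -0.5175610847559369
[-0.13603226  0.00796036  0.04527892] (array([ 0.08, -0.02, -0.01]), array([ 0.03, -0.8 ,  3.6 ]))
[[349, 211], [369, 213], [365, 266], [343, 265]] [[0.0629, 0.0615, 0.1], [0.104, 0.062, 0.1], [0.1059, -0.0461, 0.1], [0.0617, -0.049, 0.1]]
```

jog_arm(
  increments=[
    [0, 0, 0, 0, -0.06, 0.4, 100],
    [0, 0, 0, 0, -0.12, 0.8, 100],
    [0, 0, 0, 0, -0.18, 1.2, 100],
    [0, 0, 0, 0, -0.24, 1.6, 100],
    [0, 0, 0, 0, -0.31, 2.0, 100],
    [0, 0, 0, 0, -0.38, 2.4, 100],
    [0, 0, 0, 0, -0.45, 2.8, 100],
    [0, 0, 0, 0, -0.52, 3.2, 100],
    [0, 0, 0, 0, -0.6, 3.6, 100],
    [0, 0, 0, 0, -0.6, 3.9, 100],
  ],
)

```text
t: 7.93
ee_pos: [0.5536, 0.0898, 0.0453]
tcp_rot: [1.282, 1.161, -1.282]
wrist_force: [0.7, 2.5, -0.6]
opening: 0.0855
```

```bash
python3 - <<'E'
from h import *
from plant import sensors,snapshot
s=sensors.get_state(); f=s["wrist_force"]; print("F",f@ex,f@ey,f[2]); print(tob(s["ee_pos"]), goal(s,bw(-.1,.0,.045)))
d=snapshot("top"); np.savez("top5.npz",**d); q,b=meas(d); print(q.tolist(),b.round(4).tolist())
cv2.imwrite("pics/top5.png",cv2.resize(d["pixels"][180:320,200:500,::-1],None,fx=2.6,fy=2.6,interpolation=cv2.INTER_CUBIC))
E
```

```text
F -2.5453298250662293 0.45115072746441975 -0.6433107907754757
[-0.09623736  0.00169575  0.0453057 ] (array([0.03, 0.01, 0.02]), array([ 0.03, -0.17, -0.38]))
[[387, 218], [384, 272], [361, 271], [368, 217]] [[0.1417, 0.0558, 0.1], [0.1449, -0.0538, 0.1], [0.0988, -0.0569, 0.1], [0.1028, 0.0535, 0.1]]
```

View pics/top5.png

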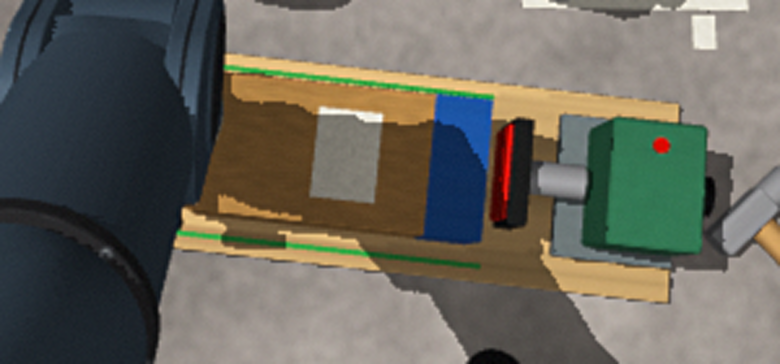

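jog_arm(
  increments=[
    [0, 0, 0, 0, 0, 0.15, 100],
    [0, 0, 0, 0, 0, 0.3, 100],
    [0, 0, 0, 0, 0, 0.45, 100],
    [0, 0, 0, 0, 0, 0.6, 100],
    [0, 0, 0, 0, 0, 0.75, 100],
  ],
)

```text
t: 8.4
ee_pos: [0.5533, 0.083, 0.0453]
tcp_rot: [1.281, 1.161, -1.281]
wrist_force: [-0.4, 2.4, 1.2]
opening: 0.0857
```

jog_arm(
  increments=[
    [0, 0, 0, 0, 0, 0.1, 100],
    [0, 0, 0, 0, 0, 0.2, 100],
  ],
)

```text
t: 8.57
ee_pos: [0.553, 0.0808, 0.0453]
tcp_rot: [1.282, 1.161, -1.281]
wrist_force: [0.4, 2.8, 0.8]
opening: 0.0852
```

jog_arm(
  increments=[
    [0, 0, 0, 0, 0, 0.1, 100],
    [0, 0, 0, 0, 0, 0.2, 100],
  ],
)

```text
t: 8.73
ee_pos: [0.5528, 0.0789, 0.0453]
tcp_rot: [1.281, 1.161, -1.281]
wrist_force: [1.3, 2.7, 0.3]
opening: 0.0853
```

jog_arm(
  increments=[
    [0, 0, 0, 0, 0, 0.1, 100],
    [0, 0, 0, 0, 0, 0.15, 100],
  ],
)

```text
t: 8.9
ee_pos: [0.5526, 0.0772, 0.0453]
tcp_rot: [1.282, 1.161, -1.282]
wrist_force: [1.4, 2.6, 0.6]
opening: 0.0851
```

jog_arm(
  increments=[
    [0, 0, 0, 0, 0, 0.1, 100],
    [0, 0, 0, 0, 0, 0.15, 100],
  ],
)

```text
t: 9.07
ee_pos: [0.5525, 0.0758, 0.0453]
tcp_rot: [1.281, 1.161, -1.282]
wrist_force: [-1.2, 2.5, 0.2]
opening: 0.0854
```

jog_arm(
  increments=[
    [0, 0, 0, 0, 0, 0.1, 100],
    [0, 0, 0, 0, 0, 0.15, 100],
  ],
)

```text
t: 9.23
ee_pos: [0.5524, 0.0743, 0.0453]
tcp_rot: [1.281, 1.161, -1.282]
wrist_force: [-0.2, 2.0, -0.1]
opening: 0.0855
```

jog_arm(
  increments=[
    [0, 0, 0, 0, 0, 0.1, 100],
    [0, 0, 0, 0, 0, 0.15, 100],
  ],
)

```text
t: 9.4
ee_pos: [0.5523, 0.0731, 0.0453]
tcp_rot: [1.282, 1.161, -1.281]
wrist_force: [0.2, 4.7, 0.7]
opening: 0.0855
```

jog_arm(
  increments=[
    [0, 0, 0, 0, 0, 0.1, 100],
    [0, 0, 0, 0, 0, 0.15, 100],
  ],
)

```text
t: 9.57
ee_pos: [0.5522, 0.0722, 0.0453]
tcp_rot: [1.282, 1.162, -1.281]
wrist_force: [0.2, 7.0, 0.1]
opening: 0.0858
```

jog_arm(
  increments=[
    [0, 0, 0, 0, 0, 0.1, 100],
    [0, 0, 0, 0, 0, 0.15, 100],
  ],
)

```text
t: 9.73
ee_pos: [0.5521, 0.0714, 0.0453]
tcp_rot: [1.282, 1.162, -1.28]
wrist_force: [0.5, 8.5, 0.6]
opening: 0.0855
```

jog_arm(
  increments=[
    [0, 0, 0, 0, 0, 0.1, 100],
    [0, 0, 0, 0, 0, 0.15, 100],
    [0, 0, 0, 0, 0, 0.15, 100],
  ],
)

```text
t: 9.98
ee_pos: [0.552, 0.0705, 0.0453]
tcp_rot: [1.282, 1.163, -1.28]
wrist_force: [0.7, 9.6, -0.2]
opening: 0.0852
```

jog_arm(
  increments=[
    [0, 0, 0, 0, 0, 0, 100],
  ],
)

```text
t: 10.07
ee_pos: [0.552, 0.0705, 0.0453]
tcp_rot: [1.282, 1.163, -1.28]
wrist_force: [0.8, 9.9, -0.2]
opening: 0.0854
```

jog_arm(
  increments=[
    [0, 0, 0, 0, 0, 0.1, 100],
    [0, 0, 0, 0, 0, 0.15, 100],
    [0, 0, 0, 0, 0, 0.15, 100],
    [0, 0, 0, 0, 0, 0.15, 100],
  ],
)

```text
t: 10.4
ee_pos: [0.5518, 0.0697, 0.0453]
tcp_rot: [1.283, 1.164, -1.279]
wrist_force: [1.5, 12.3, 0.9]
opening: 0.0857
```

```bash
python3 - <<'E'
from h import *
from plant import sensors,snapshot
s=sensors.get_state(); f=s["wrist_force"]; print("F",f@ex,f@ey,f[2]); print(tob(s["ee_pos"]), goal(s,bw(-.1,.0,.045)))
d=snapshot("top"); np.savez("top6.npz",**d); q,b=meas(d); print(q.tolist(),b.round(4).tolist())
E
```

```text
F -12.363029043286913 0.2974871274551868 0.8685785217768693
[-0.07608461  0.001896    0.04534472] (array([ 0.13, -0.17, -0.  ]), array([ 0.04, -0.18, -2.39]))
[[378, 217], [398, 220], [394, 273], [370, 272]] [[0.1231, 0.0558, 0.1], [0.1645, 0.0542, 0.1], [0.1651, -0.0536, 0.1], [0.1169, -0.0569, 0.1]]
```

jog_arm(
  increments=[
    [0, 0, 0, 0, 0, 0, 100],
    [0, 0, 0, 0, 0, 0, 100],
    [0, 0, 0, 0, 0, 0, 100],
    [0, 0, 0, 0, 0, 0, 100],
    [0, 0, 0, 0, 0, 0, 100],
    [0, 0, 0, 0, 0, 0, 100],
    [0, 0, 0, 0, 0, 0, 100],
    [0, 0, 0, 0, 0, 0, 100],
  ],
)

```text
t: 11.12
ee_pos: [0.5518, 0.0697, 0.0453]
tcp_rot: [1.283, 1.164, -1.279]
wrist_force: [1.5, 11.6, 0.2]
opening: 0.0855
```

jog_arm(
  increments=[
    [0, 0, 0, 0, 0, 0, 100],
    [0, 0, 0, 0, 0, 0, 100],
    [0, 0, 0, 0, 0, 0, 100],
    [0, 0, 0, 0, 0, 0, 100],
    [0, 0, 0, 0, 0, 0, 100],
    [0, 0, 0, 0, 0, 0, 100],
    [0, 0, 0, 0, 0, 0, 100],
    [0, 0, 0, 0, 0, 0, 100],
    [0, 0, 0, 0, 0, 0, 100],
    [0, 0, 0, 0, 0, 0, 100],
  ],
)

```text
t: 11.95
ee_pos: [0.5518, 0.0697, 0.0453]
tcp_rot: [1.283, 1.164, -1.279]
wrist_force: [0.6, 12.2, 0.5]
opening: 0.085
```

jog_arm(
  increments=[
    [0, 0, 0, 0, 0, 0, 100],
    [0, 0, 0, 0, 0, 0, 100],
    [0, 0, 0, 0, 0, 0, 100],
    [0, 0, 0, 0, 0, 0, 100],
    [0, 0, 0, 0, 0, 0, 100],
    [0, 0, 0, 0, 0, 0, 100],
    [0, 0, 0, 0, 0, 0, 100],
    [0, 0, 0, 0, 0, 0, 100],
    [0, 0, 0, 0, 0, 0, 100],
    [0, 0, 0, 0, 0, 0, 100],
  ],
)

```text
t: 12.78
ee_pos: [0.5519, 0.0697, 0.0453]
tcp_rot: [1.283, 1.164, -1.279]
wrist_force: [0.1, 12.3, 0.2]
opening: 0.0853
```

jog_arm(
  increments=[
    [0, 0, 0, 0, 0, 0, 100],
    [0, 0, 0, 0, 0, 0, 100],
    [0, 0, 0, 0, 0, 0, 100],
    [0, 0, 0, 0, 0, 0, 100],
    [0, 0, 0, 0, 0, 0, 100],
    [0, 0, 0, 0, 0, 0, 100],
    [0, 0, 0, 0, 0, 0, 100],
    [0, 0, 0, 0, 0, 0, 100],
  ],
)

```text
t: 13.45
ee_pos: [0.5518, 0.0697, 0.0453]
tcp_rot: [1.283, 1.164, -1.279]
wrist_force: [1.1, 12.9, 0.7]
opening: 0.0855
```

jog_arm(
  increments=[
    [0, 0, 0, 0, 0, -0.1, 100],
    [0, 0, 0, 0, 0, -0.2, 100],
    [0, 0, 0, 0, 0, -0.4, 100],
    [0, 0, 0, 0, 0, -0.7, 100],
    [0, 0, 0, 0, 0, -1.2, 100],
    [0, 0, 0, 0, 0, -2.2, 100],
    [0, 0, 0, 0, 0, -4.0, 100],
    [0, 0, 0, 0, 0, -6.5, 100],
    [0, 0, 0, 0, 0, -6.5, 100],
  ],
)

```text
t: 14.2
ee_pos: [0.5582, 0.1378, 0.045]
tcp_rot: [1.28, 1.166, -1.276]
wrist_force: [-0.6, 1.2, -0.4]
opening: 0.0854
```

jog_arm(
  increments=[
    [0, 0, 0, -3, 0, -2, 100],
    [0, 0, 0, -6, 0, -4, 100],
    [0, 0, 0, -9, 0, -6, 100],
    [0, 0, 0, -12, 0, -8, 100],
    [0, 0, 0, -15, 0, -10, 100],
    [0, 0, 0, -15, 0, -10, 100],
    [0, 0, 0, -15, 0, -10, 100],
    [0, 0, 0, -15, 0, -10, 100],
  ],
)

```text
t: 14.87
ee_pos: [0.5673, 0.231, 0.1947]
tcp_rot: [1.28, 1.161, -1.282]
wrist_force: [-0.3, -0.0, 0.3]
opening: 0.0855
```

```bash
python3 - <<'E'
from h import *
from plant import sensors,snapshot
s=sensors.get_state(); print(s["wrist_force"].round(2),s["t"],tob(s["ee_pos"]).round(3))
d=snapshot("top"); np.savez("top7.npz",**d); q,b=meas(d); print(q.tolist(),b.round(4).tolist())
e=snapshot("scene")
cv2.imwrite("pics/s7.png",np.vstack([cv2.resize(d["pixels"][110:310,170:510,::-1],None,fx=1.7,fy=1.5),cv2.resize(e["pixels"][110:310,170:510,::-1],None,fx=1.7,fy=1.5)]))
E
```

```text
[-0.32 -0.04  0.26] 14.8667 [-0.238  0.001  0.195]
[[376, 217], [396, 219], [392, 273], [369, 272]] [[0.1191, 0.0553, 0.1], [0.1602, 0.0558, 0.1], [0.1611, -0.054, 0.1], [0.115, -0.0571, 0.1]]
```

View pics/s7.png

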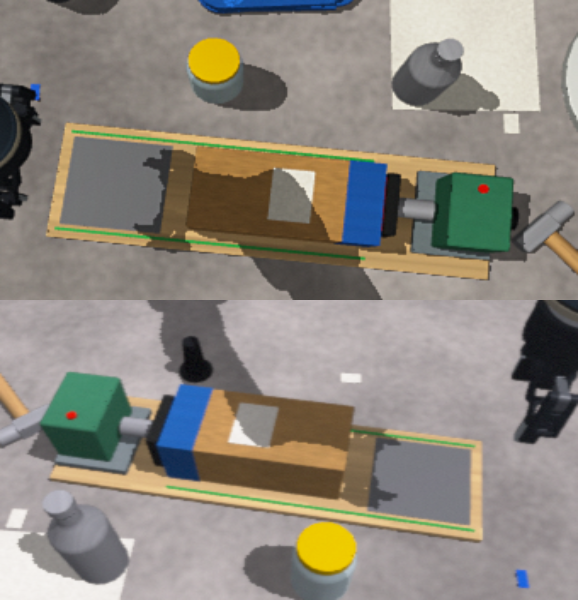

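The carton lies flat and square, with its lid end against the pad (board x about 0.161, y about 0.001). The flask and jar are still standing, and the arm is clear of everything, so I'm handing the job in.

```bash
python3 -c "
from plant import ticket; print(ticket.hand_in())"
```

```text
the job is handed in; nothing more can be done
None
```

The carton is tipped over, pressed on the pad and left lying flat with its blue lid end against it; I handed the job in at about 15 s of the 67 s allowed.

- **Tipping:** I pushed it gently high up, with at most about 2.4 N read, and it fell flat with the lid towards the press. It lay about 2° off square and 8 mm off the middle line.
- **Sliding:** I pushed with both fingers open and squared it on the way. That took about 2.5 N, and I steered 6 mm sideways, so the slide was not perfectly straight.
- **Pressing:** I found the pad by feel and held for just over 3 s with a steady 11.6–12.9 N at the wrist. Allowing for friction, that is roughly 10 N on the pad. The pad force was not measured directly. The fingertips moved 4.1 mm after first touch, which taken alone would mean about 12 N. The highest wrist reading was 12.9 N, so the 20 N limit was never near.
- **Last checks:** In the final pictures the lid end sits about 1 mm from the board's middle line and within about 1° of square. The flask and jar are upright and look undisturbed, though I did not re-measure their positions. The wrist force is about zero, with the arm clear.

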